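# Set out the herb scoop

### The job

Set out the herb scoop for the day: lift the lid of the dark wooden implement chest right back until it rests on its stop, take the wooden scoop out and hang it by the ring at the end of its handle on the empty peg of the hanging rack, so that it hangs freely with the bowl down. Leave the chest open, and leave the two tools already on the rack, the tin in the chest and everything else on the table where they are.

Things in the scene. Friction and masses are not known exactly. Their poses are not given: they have to be found in the camera images.
- chest: Shallow dark wooden chest, fixed, 160 (its x) x 300 (its y) mm, 55 mm high without the lid, walls and floor 8 mm thick (inner floor 8 mm above the table). Origin: centre of its underside, on the table. Its x axis points from its front (knob side, facing the robot) to its hinged back. It stands either left or right of the rack.
- lid (a joint): Lid hinge, rad: 0 shut, grows as the lid swings up and back, hard stop at 1.83 (about 105 degrees), where the lid rests by its own weight. The lid weighs 0.3 kg, moves freely and falls shut if let go before it is well past upright (below about 1.5).
- lid_knob (a point): Centre of the brass T knob in the middle of the lid's front face, 24 mm out from that face on a 10 mm stem: a crossbar 16 mm thick, 26 mm long along the chest's y, flat ends. 69.5 mm above the table when shut. 184 mm in front of the hinge line and 14 mm above it when shut. The lid's front face is 28 mm high; its top is 83.5 mm above the table when shut.
- lid_hinge (a point): Middle of the hinge line, on the chest's upper back edge, 55.5 mm above the table; the line runs along the chest's y axis. Like the knob point, it turns with the lid.
- scoop: Light wooden scoop, 172 mm long, 0.06 kg, lying bowl-up in the chest along its y, ring to +y. Origin: at underside level (chest floor), below the handle's grip point. x points along the handle to the ring, z up. Handle: bar 16 mm wide, 8 mm thick, centred 21 mm above the underside, free from x = -24 to +46 mm. Bowl: 46 mm wide, 26 mm high, x = -94 to -26 mm.
- scoop_eye (a point): Centre of the hole in the scoop's ring: hole 20 mm across, ring 32 mm outside and 6 mm thick, hole axis along the scoop's z; 62 mm along x from the grip point, 21 mm above the underside level (in line with the handle).
- rack: Wooden hanging rack, fixed: foot 110 x 350 x 18 mm, posts 160 mm either side of the middle (along y), crossbar 24 mm deep, 36 mm high, its middle 240 mm above the table. Origin: centre of its underside. The three pegs stand out from the crossbar's front (-x side, facing the robot), at the middle and 105 mm either side. Two carry a tool; which is empty varies.
- peg_root (a point): The empty peg: round wooden dowel 8 mm across with a round end. This point is where its axis leaves the front of the crossbar, 240 mm above the table; the point's z axis runs along the peg, which slants 45 degrees upward towards the robot side, and its y axis is along the crossbar. The tip is 60 mm along z from here.
- paddle_eye (a point): Hole centre of the flat wooden paddle (198 mm long, blade 46 mm wide) that hangs on one of the other pegs; to stay there.
- sieve_eye (a point): Hole centre of the small round steel sieve (162 mm long, 60 mm across) that hangs on the remaining peg; to stay there.
- tin: Small round tin, 44 mm across, 39 mm high, standing in the chest near its -y end, loose; to stay there. Origin: centre of its underside.
- bottle: Brown glass bottle, 60 mm across, 160 mm high, standing loose on the table. Origin: centre of its underside.
- jar: Glass jar with lid, 68 mm across, 90 mm high, standing loose on the table. Origin: centre of its underside.
- mortar: Dark wooden mortar bowl, 90 mm across, 75 mm high, loose on the table. Origin: centre of its underside.
- pestle: Wooden pestle, 105 mm long, 26 mm thick, lying loose on the table. Origin: below its middle.
- cup: White mug, 72 mm across, 80 mm high, loose on the table. Origin: centre of its underside.

How it is judged:
By the outcome, as a careful person would: the job done as asked, in the order asked, and still so for the second after the job is handed in, with the robot touching nothing.
It also fails if it takes over 72 s, if anything falls off the work surface, if the arm or the gripper's body presses on something with over 40 N, if the wrist force passes 120 N, or if a joint passes its speed limit or range.

### The arm

A 6-joint arm with a two-finger parallel gripper is mounted at the origin on the work surface. World frame = base frame: x ahead of the robot, y to its left, z up, the work surface at z = 0. Lengths are in mm, angles in rad, forces in N, time in s.
With the tool pointing down it reaches from about 300 to 775 mm from the base axis. Payload 14.6 kg.
Tool frame: the origin (TCP) lies at the very end of the fingers, on their centre line; the grasp point (between the pads) lies 19 mm behind it; z points along the fingers, y is the line along which they close (so a half turn about z gives the same grasp; the last joint's range is limited). The gripper opens to 94 mm and grips with 3 to 60 N. Pads are 16 mm wide; open, the fingers measure 119 mm over their backs; the gripper's body (75 mm by 177 mm) begins 78 mm behind the grasp point.
Start: joints at [-1.292, 0.3, 1.521, -0, 1.321, -0.067], TCP at [186.415, -517.435, 205.446] pointing down, gripper open.
Joint ranges: [-3.03, 3.03], [-0.79, 2.21], [0.23, 2.52], [-1.04, 4.18], [0, 3.07], [-2.55, 2.55]. Speed limits (rad/s): [2.22, 2.22, 2.57, 3.14, 3.14, 3.14].

### API

Orientations are given as [roll, pitch, yaw] about the fixed x, y, z axes, in that order (R = Rz(yaw) Ry(pitch) Rx(roll)).
In Python, from cell import manip, eyes, ticket gives the robot as it stands. The module is installed in compiled form; this text tells all that it offers.
- The arm moves only by the tool arm_command, never from a script. Its argument "plan" is a list of rows, each a list of 5 numbers: the opening, from -1 (shut) to 1 (fully open), then the shift along the tool's x, y, z in m, then the turn about the tool's z in rad. In form: [[jaw, dx, dy, dz, roll], ...]. A call has 1 to 20 rows; each row shifts and turns the commanded pose from where the row before left it, along the tool's axes as they then stand; what a row does not reach is not made up. A row lasts 1/8 s, in which the tool goes at most 62.5 mm and 10.7 degrees, less where a joint would pass 70% of its speed; a pose out of reach is approached as far as the arm can. A call is refused whole if a number of a shift passes 0.0625 or a number of a turn 0.188, either way. A call with a gripper value outside its range is refused whole. The fingers move at their own pace and stop on an object; "newtons" is the grip in N (left out, the last holds). Time passes only in rows, so rows that do not move let the fingers close. It gives the time, the measured TCP pose, the force, the opening and the grip force at its end, in the units of the state.
- manip.read_state(): the state, without advancing time (a new reading comes with each control period).
- eyes.camera(name): name is "scene" or "top" or "wrist"; returns a dict with "img" (400x640x3 uint8, blue, green, red), "z_map" (400x640 float32, mm along the optical axis (not along the pixel's ray), 0 where there is no reading), "fx", "fy", "cx", "cy" (pixels), "dist" ([k1, k2, p1, p2, k3] as OpenCV has them; the pictures are not rectified), "eye" and "orientation" of the camera in the world. Camera axes: x right, y down, z forward; pixel columns grow to the right and rows downward; lengths in mm; the calibration is good to about 2 mm. A picture is of the moment at which its call begins.
- ticket.sign_off(): hands the job in; it is judged then, once.
The state is a dict: "clock": time; "joints": joint angles; "qd": joint speeds; "effort": joint torques, N m; "eef_pos": TCP position; "eef_rot": TCP orientation; "wrist_force": force on the tool from outside, world axes, zero at the start; "moment": the same for the moment, N m; "finger_gap": finger opening in mm; "finger_force": force on a finger pad.
Only numpy, scipy, OpenCV 4.12 (cv2) and the standard library are available. Lean on these libraries where they do the work, as an engineer would, in place of code of your own. Each camera call takes 0.05 s, during which the arm holds its last target. There are 200 camera calls.

## Working session

There is one attempt and no reset: what is moved stays moved. The work goes in short steps, Python scripts to look and compute and a tool call to move; the robot and the scene stay as the last step left them, time stands still between calls to the robot, and variables do not carry over. Pictures are saved under pics/ and viewed, at most 12 in all, crops included, and the job is handed in when it is done.

Besides the shell and the picture viewer there is one more tool, called after "Emit:" in YAML: its name, and indented under it one key for each argument. arm_command: Moves the arm, as the interface text tells. Its arguments: {"type":"object","properties":{"plan":{"type":"array"},"newtons":{"type":"number"}},"required":["plan"]}

```bash
mkdir -p pics; cat > h.py <<'E'
import numpy as np, cv2
from cell import manip, eyes, ticket
from scipy.spatial.transform import Rotation as R
def cam(n):
    c=eyes.camera(n); np.savez(f'{n}.npz',**{k:np.array(v) for k,v in c.items()}); return c
def load(n): return dict(np.load(f'{n}.npz'))
def cloud(c):
    h,w=c['z_map'].shape; u,v=np.meshgrid(np.arange(w,dtype=float),np.arange(h,dtype=float))
    K=np.array([[c['fx'],0,c['cx']],[0,c['fy'],c['cy']],[0,0,1]],float)
    n=cv2.undistortPoints(np.stack([u,v],-1).reshape(-1,1,2),K,np.array(c['dist'],float)).reshape(h,w,2)
    z=c['z_map']; p=np.dstack([n[...,0]*z,n[...,1]*z,z])
    o=np.array(c['orientation'],float)
    M=o if o.shape==(3,3) else R.from_euler('xyz',o).as_matrix()
    P=p@M.T+np.array(c['eye']); P[z<=0]=np.nan; return P
E
python3 - <<'E'
from h import *
print(manip.read_state())
for n in('scene','top'):
    c=cam(n); cv2.imwrite(f'pics/{n}0.png',c['img']); print(n,c['eye'],c['orientation'],c['fx'])
    P=cloud(c); print(np.nanpercentile(P.reshape(-1,3),[5,50,95],axis=0))
E
```

```text
{'clock': 0.0, 'joints': array([-1.29160616e+00,  3.00443609e-01,  1.52162081e+00,  7.03932709e-06,
        1.32068984e+00, -6.65725409e-02]), 'qd': array([ 0.00102006,  0.00098115, -0.00089372,  0.00107143,  0.00057045,
        0.00098153]), 'effort': array([ 3.95545110e-03, -5.31799042e+01, -3.52732301e+01,  7.10448856e-02,
        2.44151638e-02, -7.27156839e-05]), 'eef_pos': array([ 186.3396917 , -517.17827959,  204.88460388]), 'eef_rot': array([-3.14043408e+00, -8.40767420e-05,  3.45760909e-01]), 'wrist_force': array([-0.8328963 ,  0.12583899, -0.00633371]), 'moment': array([ 0.03144826, -0.01128772,  0.00496704]), 'finger_force': 0.0, 'finger_gap': 94.2154900084258}
scene [1058.93445766 -137.23507479  907.668743  ] [-2.55105412e+00  2.01383326e-03  1.30354848e+00] 373.6865428542739
[[-5.81790382e+02 -9.52252583e+02 -7.51811734e+02]
 [ 4.56825467e+02 -1.61515208e+00 -1.79187660e-01]
 [ 9.64547774e+02  1.63429749e+03  2.56044890e+02]]
top [528.18309753   2.45783818 980.658299  ] [-3.07180803  0.01409263 -1.58919408] 366.5737594930996
[[ 1.13899126e+02 -9.48212692e+02 -7.53138489e+02]
 [ 5.94464911e+02  1.84859083e+01 -1.08580131e+00]
 [ 1.49809137e+03  1.42620139e+03  1.62888973e+02]]
```

View pics/scene0.png

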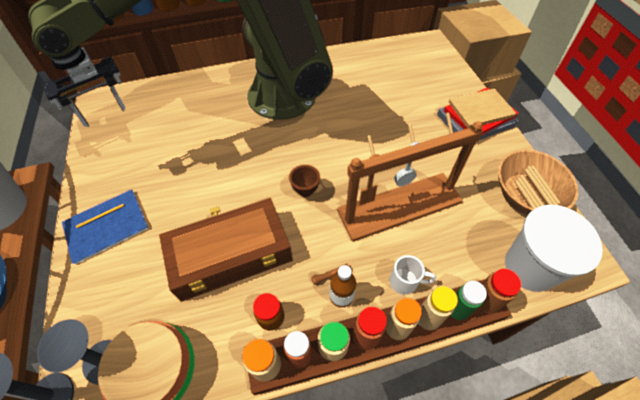

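View pics/top0.png

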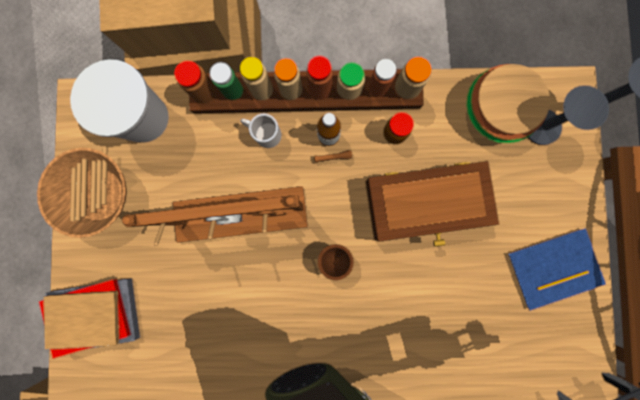

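The top view shows the chest at about (432,200) with its knob at (438,240), and the rack at about (213,212). The pegs point down in the image near (160,232), (212,228) and (255,222), with the sieve near the middle. The mortar is at (335,262).

```bash
python3 - <<'E'
from h import *
c=load('top');P=cloud(c)
s=load('scene');Q=cloud(s)
for n,X,b in(('top',P,(360,505,155,250)),('scene',Q,(150,300,195,305))):
    q=X[b[2]:b[3],b[0]:b[1]].reshape(-1,3); q=q[np.abs(q[:,2]-80)<12]
    print(n,'lid z',np.nanmedian(q[:,2]),len(q))
    (cx,cy),(w,h),a=cv2.minAreaRect(q[:,:2].astype(np.float32)); print(cx,cy,w,h,a)
print('knob top',P[236:247,430:447][...,2].round(0).tolist())
q=P[234:250,428:450].reshape(-1,3);q=q[(q[:,2]>60)&(q[:,2]<95)];print(len(q),q.mean(0),q.min(0),q.max(0))
q=Q[203:216,205:225].reshape(-1,3);q=q[(q[:,2]>55)&(q[:,2]<95)];print('scene knob',len(q),q.mean(0),q.min(0),q.max(0))
# crossbar
for n,X in(('top',P),('scene',Q)):
    q=X.reshape(-1,3);q=q[(q[:,2]>246)&(q[:,2]<266)&(q[:,1]>0)&(q[:,1]<450)&(q[:,0]>400)&(q[:,0]<750)]
    print(n,len(q),cv2.minAreaRect(q[:,:2].astype(np.float32)),np.median(q,0))
i=c['img'][170:270,110:320]; cv2.imwrite('pics/rk.png',np.vstack([cv2.resize(i,(630,300),interpolation=3),cv2.resize(s['img'][120:245,330:500],(408,300),interpolation=3)[:,:].copy() if 0 else cv2.resize(s['img'][120:240,300:500],(630,300),interpolation=3)]))
E
```

```text
top lid z 83.29089545360227 8150
567.2177124023438 -264.13818359375 194.90399169921875 302.662353515625 7.120386600494385
scene lid z 84.3918929872807 7464
630.2418212890625 -257.088623046875 317.8084411621094 299.1536560058594 7.105197429656982
knob top [[-1.0, -0.0, -3.0, -3.0, -2.0, -2.0, 71.0, 73.0, 72.0, 72.0, -5.0, -2.0, -0.0, -2.0, -3.0, -1.0, 1.0], [-2.0, -2.0, 1.0, 1.0, -2.0, -1.0, 71.0, 73.0, 73.0, 71.0, -2.0, -3.0, -3.0, -1.0, -1.0, -1.0, 2.0], [-0.0, -1.0, -1.0, -1.0, 1.0, -4.0, 69.0, 69.0, 68.0, 74.0, -1.0, -3.0, -2.0, -2.0, -1.0, 0.0, 1.0], [-2.0, -2.0, 0.0, -3.0, -4.0, -0.0, 70.0, 74.0, 73.0, 72.0, 71.0, 67.0, 71.0, 72.0, -0.0, -2.0, -1.0], [1.0, 0.0, -3.0, 67.0, 69.0, 71.0, 70.0, 71.0, 73.0, 70.0, 74.0, 73.0, 73.0, 73.0, 73.0, -1.0, -1.0], [-1.0, 2.0, -4.0, 68.0, 71.0, 76.0, 73.0, 78.0, 77.0, 76.0, 74.0, 76.0, 73.0, 78.0, 75.0, -4.0, -2.0], [2.0, -0.0, -2.0, 68.0, 74.0, 77.0, 79.0, 74.0, 74.0, 76.0, 75.0, 74.0, 74.0, 76.0, 78.0, -2.0, -4.0], [1.0, -1.0, 1.0, 63.0, 74.0, 76.0, 76.0, 76.0, 78.0, nan, 77.0, 78.0, 75.0, 75.0, 74.0, -1.0, -3.0], [-2.0, -3.0, 0.0, 64.0, 73.
[... 162 characters left out ...]
.0, -1.0, -2.0], [-5.0, 0.0, -2.0, -2.0, 69.0, 74.0, 68.0, -1.0, -1.0, -3.0, -0.0, -2.0, -1.0, 1.0, -4.0, 1.0, -4.0]]
104 [ 482.85650988 -271.43061011   73.45897241] [ 469.46476782 -286.69047638   63.37700683] [ 499.71241371 -245.62958593   81.68725159]
scene knob 92 [ 487.80545199 -270.81575682   76.817524  ] [ 472.82102002 -288.82787675   65.79970774] [ 510.41770186 -250.24315703   86.4599251 ]
top 2116 ((546.9288330078125, 229.8319549560547), (49.80136489868164, 348.568115234375), 5.5893049240112305) [557.24485302 228.38587394 256.93470988]
scene 1528 ((547.821533203125, 227.94024658203125), (52.0363883972168, 349.2591247558594), 6.098303318023682) [562.71991065 222.8750898  256.51323139]
```

View pics/rk.png

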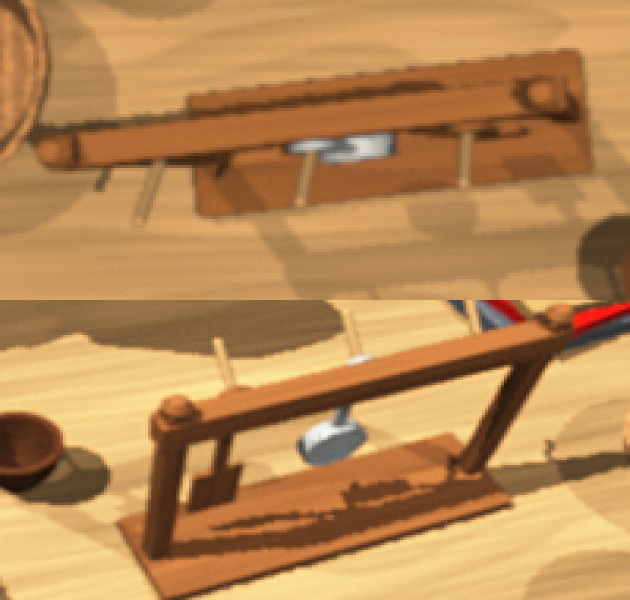

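The empty peg is the leftmost one in the top view, towards +y, with its tip at about (137,225) in the crop. The paddle hangs on the -y peg and the sieve on the middle one. Next I'll refine the fits and plan the move to the knob.

```bash
cat >> h.py <<'E'
def to_tool(target, yaw=None):
    """remaining shift in tool axes (mm) and roll for tool-down pose"""
    s=manip.read_state(); y0=s['eef_rot'][2]
    M=R.from_euler('xyz',[np.pi,0,y0]).as_matrix()
    d=M.T@(np.array(target)-s['eef_pos'])
    return d.round(1), None if yaw is None else round(-(yaw-y0),3)
E
python3 - <<'E'
from h import *
X={n:cloud(load(n)).reshape(-1,3) for n in('top','scene')}
def fit(q,a):
    ex=np.array([np.cos(a),np.sin(a)]);ey=np.array([-ex[1],ex[0]]);u=q[:,:2]@ex;v=q[:,:2]@ey
    (u0,u1),(v0,v1)=np.percentile(u,[1,99]),np.percentile(v,[1,99])
    return ex*(u0+u1)/2+ey*(v0+v1)/2,u1-u0,v1-v0
def best(q):
    A=np.radians(np.arange(-2,16,.1)); s=[np.prod(fit(q,a)[1:]) for a in A]; a=A[int(np.argmin(s))]
    return np.degrees(a).round(2),fit(q,a)
for n,P in X.items():
    m=lambda x0,x1,y0,y1,z0,z1:P[(P[:,0]>x0)&(P[:,0]<x1)&(P[:,1]>y0)&(P[:,1]<y1)&(P[:,2]>z0)&(P[:,2]<z1)]
    q=m(480,700,-440,-80,79,90); print(n,'lid',best(q),q[:,2].mean())
    q=m(465,497,-295,-245,60,90); print('knob',np.percentile(q,[5,50,95],axis=0).round(1).tolist())
    q=m(500,600,60,400,252,262); print('bar',best(q),np.median(q[:,2]))
    q=m(480,620,40,400,12,22); print('foot',best(q))
    # pegs : points in front of bar
    a=np.radians(6);ex=np.array([np.cos(a),np.sin(a)]);ey=np.array([-ex[1],ex[0]])
    q=m(440,600,60,420,262,300);print('pegtips',q.shape)
    v=q[:,:2]@ey;u=q[:,:2]@ex
    h,e=np.histogram(v,bins=np.arange(120,420,10));print([(int(e[i]),int(h[i]),q[(v>=e[i])&(v<e[i+1])].mean(0).round(0).tolist()) for i in range(len(h)) if h[i]>0])
print(manip.read_state()['clock'])
E
```

```text
top lid (np.float64(6.5), (array([ 581.51256978, -261.30858973]), np.float64(156.78834191592802), np.float64(294.5221281957491))) 83.3384512295509
knob [[472.0, -284.7, 67.7], [481.7, -271.8, 73.3], [494.1, -261.8, 77.8]]
bar (np.float64(5.5), (array([552.16229746, 223.82505503]), np.float64(39.3600970346198), np.float64(315.28321985414806))) 256.97189423363426
foot (np.float64(5.4), (array([559.51064792, 228.49303149]), np.float64(107.94355989749636), np.float64(338.7306420075516)))
pegtips (416, 3)
[(160, 15, [517.0, 224.0, 272.0]), (170, 33, [518.0, 228.0, 274.0]), (270, 61, [506.0, 330.0, 273.0]), (310, 2, [544.0, 378.0, 273.0]), (320, 87, [544.0, 384.0, 274.0]), (330, 45, [542.0, 393.0, 278.0]), (340, 1, [538.0, 401.0, 271.0])]
scene lid (np.float64(7.0), (array([ 582.65329151, -263.05994799]), np.float64(157.61286860085391), np.float64(292.0448132894143))) 84.39784837081979
knob [[473.6, -286.6, 68.6], [482.6, -274.4, 75.0], [491.8, -262.8, 78.4]]
bar (np.float64(6.0), (array([552.30538842, 224.43759802]), np.float64(42.143609180257386), np.float64(325.47176257615433))) 256.7823435182918
foot (np.float64(5.9), (array([561.03085936, 225.38219243]), np.float64(106.84331900541713), np.float64(337.7297172488782)))
pegtips (315, 3)
[(160, 28, [519.0, 224.0, 272.0]), (170, 18, [519.0, 228.0, 273.0]), (270, 42, [507.0, 330.0, 273.0]), (280, 1, [514.0, 336.0, 263.0]), (310, 7, [546.0, 379.0, 270.0]), (320, 55, [547.0, 383.0, 273.0]), (330, 25, [550.0, 394.0, 274.0])]
0.1
```

```bash
python3 - <<'E'
from h import *
print(to_tool([479,-274,150],0.119))
E
```

```text
(array([ 357.8, -129.6,   55. ]), np.float64(0.227))
```

Emit:
arm_command:
  plan:
    - [1, 0.045, -0.016, 0, 0]
    - [1, 0.045, -0.016, 0, 0]
    - [1, 0.045, -0.016, 0, 0]
    - [1, 0.045, -0.016, 0.011, 0]
    - [1, 0.045, -0.016, 0.011, 0]
    - [1, 0.045, -0.016, 0.011, 0]
    - [1, 0.045, -0.017, 0.011, 0]
    - [1, 0.043, -0.017, 0.011, 0]
    - [0, 0, 0, 0, 0.115]
    - [0, 0, 0, 0, 0.112]
    - [0, 0, 0, 0, 0]
    - [0, 0, 0, 0, 0]

```text
clock: 1.6
eef_pos: [479.0, -273.8, 150.3]
eef_rot: [-3.141, 0.0, 0.121]
wrist_force: [-0.8, 0.3, -0.1]
finger_gap: 57.0
finger_force: 0.0
```

```bash
python3 - <<'E'
from h import *
s=manip.read_state();print(s['clock'],s['eef_pos'],s['eef_rot'],s['finger_gap'])
c=cam('wrist');cv2.imwrite('pics/w1.png',c['img']);print(c['eye'],c['orientation'])
P=cloud(c).reshape(-1,3)
q=P[(P[:,0]>455)&(P[:,0]<488)&(abs(P[:,1]+274)<30)&(P[:,2]>60)&(P[:,2]<85)];print(len(q),np.percentile(q,[3,50,97],axis=0))
print(to_tool([479,-274,54.5],0.119))
E
```

```text
1.6 [ 479.02682706 -273.8101881   150.32698298] [-3.14137935e+00  2.16833941e-04  1.21103556e-01] 56.953665529798585
[ 554.47011354 -264.16541671  329.12396003] [ 2.87702776e+00 -8.91594547e-04 -1.44956091e+00]
499 [[ 470.88802706 -287.37486535   70.08607584]
 [ 479.79098704 -274.85500491   75.65652036]
 [ 486.48225459 -262.80642922   77.52026514]]
(array([-0.1,  0.1, 95.9]), np.float64(0.002))
```

View pics/w1.png

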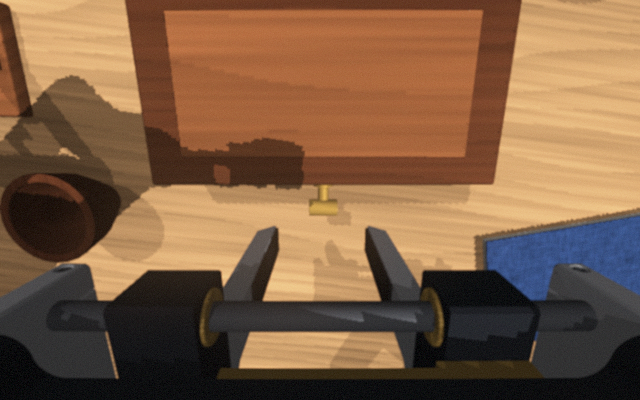

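The knob is at (323,206) in the picture, centred between the fingers. Its measured centre is (478.7, -275.1, about 69.5), which agrees with the chest fit. I'll go down and grip it.

Emit:
arm_command:
  plan:
    - [0, 0, 0.001, 0.03, 0]
    - [0, 0, 0, 0.03, 0]
    - [0, 0, 0, 0.026, 0]
    - [0, 0, 0, 0.01, 0]
    - [0, 0, 0, 0, 0]
    - [-1, 0, 0, 0, 0]
    - [-1, 0, 0, 0, 0]
    - [-1, 0, 0, 0, 0]
    - [-1, 0, 0, 0, 0]
    - [-1, 0, 0, 0, 0]
  newtons: 15

```text
clock: 2.9
eef_pos: [479.6, -275.1, 55.1]
eef_rot: [3.141, -0.001, 0.119]
wrist_force: [-0.3, -0.5, 6.1]
finger_gap: 25.6
finger_force: 15.0
```

```bash
python3 - <<'E'
from h import *
s=manip.read_state();print(s['eef_pos'],s['eef_rot'],s['wrist_force'])
th=np.linspace(0,1.80,31)
f=np.arctan2(14,184);r=np.hypot(184,14);x=-r*np.cos(f+th);z=r*np.sin(f+th)
for i,(a,b) in enumerate(zip(np.diff(x),-np.diff(z))): print(i,f'[{a/1000:.4f},0,{b/1000:.4f}]')
E
```

```text
[ 479.59303014 -275.12713052   55.11347051] [ 3.14066453e+00 -8.80934111e-04  1.18811992e-01] [-0.33048908 -0.52200553  6.10063097]
0 [0.0012,0,-0.0110]
1 [0.0018,0,-0.0109]
2 [0.0025,0,-0.0108]
3 [0.0031,0,-0.0106]
4 [0.0038,0,-0.0104]
5 [0.0044,0,-0.0102]
6 [0.0050,0,-0.0099]
7 [0.0056,0,-0.0096]
8 [0.0061,0,-0.0092]
9 [0.0067,0,-0.0088]
10 [0.0072,0,-0.0084]
11 [0.0077,0,-0.0080]
12 [0.0081,0,-0.0075]
13 [0.0086,0,-0.0070]
14 [0.0090,0,-0.0065]
15 [0.0094,0,-0.0059]
16 [0.0097,0,-0.0054]
17 [0.0100,0,-0.0048]
18 [0.0103,0,-0.0042]
19 [0.0105,0,-0.0035]
20 [0.0107,0,-0.0029]
21 [0.0108,0,-0.0023]
22 [0.0110,0,-0.0016]
23 [0.0110,0,-0.0009]
24 [0.0111,0,-0.0003]
25 [0.0111,0,0.0004]
26 [0.0110,0,0.0011]
27 [0.0109,0,0.0017]
28 [0.0108,0,0.0024]
29 [0.0107,0,0.0030]
```

Emit:
arm_command:
  plan:
    - [-1, 0.001, 0, -0.011, 0]
    - [-1, 0.002, 0, -0.011, 0]
    - [-1, 0.0025, 0, -0.011, 0]
    - [-1, 0.003, 0, -0.0105, 0]
    - [-1, 0.004, 0, -0.0105, 0]
    - [-1, 0.0045, 0, -0.01, 0]
    - [-1, 0.005, 0, -0.01, 0]
    - [-1, 0.0055, 0, -0.0095, 0]
    - [-1, 0.006, 0, -0.009, 0]
    - [-1, 0.0065, 0, -0.009, 0]

```text
clock: 4.15
eef_pos: [519.2, -270.2, 156.4]
eef_rot: [3.141, 0.0, 0.119]
wrist_force: [3.4, -5.6, -4.9]
finger_gap: 26.0
finger_force: 15.0
```

Emit:
arm_command:
  plan:
    - [-1, 0.007, 0, -0.0085, 0]
    - [-1, 0.0075, 0, -0.008, 0]
    - [-1, 0.008, 0, -0.0075, 0]
    - [-1, 0.0085, 0, -0.007, 0]
    - [-1, 0.009, 0, -0.0065, 0]
    - [-1, 0.0095, 0, -0.006, 0]
    - [-1, 0.0095, 0, -0.0055, 0]
    - [-1, 0.01, 0, -0.005, 0]
    - [-1, 0.0105, 0, -0.004, 0]
    - [-1, 0.0105, 0, -0.0035, 0]

```text
clock: 5.4
eef_pos: [609.0, -259.2, 217.8]
eef_rot: [-3.141, 0.0, 0.119]
wrist_force: [0.2, -4.3, -1.2]
finger_gap: 25.8
finger_force: 15.0
```

Emit:
arm_command:
  plan:
    - [-1, 0.0105, 0, -0.003, 0]
    - [-1, 0.011, 0, -0.0025, 0]
    - [-1, 0.011, 0, -0.0015, 0]
    - [-1, 0.011, 0, -0.001, 0]
    - [-1, 0.011, 0, 0, 0]
    - [-1, 0.011, 0, 0.0005, 0]
    - [-1, 0.011, 0, 0.001, 0]
    - [-1, 0.011, 0, 0.0015, 0]
    - [-1, 0, 0, 0, 0]

```text
clock: 6.52
eef_pos: [696.1, -248.5, 222.7]
eef_rot: [3.141, -0.001, 0.119]
wrist_force: [1.1, -3.1, 2.7]
finger_gap: 25.6
finger_force: 15.0
```

Emit:
arm_command:
  plan:
    - [-1, 0.011, 0, 0.0025, 0]
    - [-1, 0.0105, 0, 0.003, 0]
    - [-1, 0.004, 0, 0.0015, 0]
    - [-1, 0, 0, 0, 0]

```text
clock: 7.02
eef_pos: [721.0, -245.5, 216.1]
eef_rot: [-3.142, -0.001, 0.119]
wrist_force: [2.2, -0.0, 4.5]
finger_gap: 25.7
finger_force: 15.0
```

The lid is at about 1.82, practically on its stop. I'll release the knob and rise.

Emit:
arm_command:
  plan:
    - [-0.2, 0, 0, 0, 0]
    - [-0.2, 0, 0, 0, 0]
    - [-0.2, 0, 0, 0, 0]
    - [-0.2, 0, 0, 0, 0]
    - [-0.2, 0, 0, -0.01, 0]
    - [-0.2, 0, 0, -0.02, 0]
    - [-0.2, 0, 0, -0.03, 0]
    - [-0.2, -0.04, 0, -0.02, 0]
    - [-0.2, -0.05, 0, 0, 0]
    - [-0.2, -0.06, 0, 0, 0]
    - [-0.2, -0.06, 0, 0, 0]
    - [-0.2, -0.06, 0, 0, 0]
    - [-0.2, 0, 0, 0, 0]

```text
clock: 8.65
eef_pos: [449.9, -278.4, 297.2]
eef_rot: [3.14, -0.001, 0.116]
wrist_force: [0.6, 0.1, -0.1]
finger_gap: 37.3
finger_force: 0.0
```

```bash
python3 - <<'E'
from h import *
s=manip.read_state();print(s['clock'],s['eef_pos'],s['finger_gap'])
c=cam('top');cv2.imwrite('pics/t2.png',cv2.resize(c['img'][140:270,340:520],(720,520),interpolation=3))
c=cam('wrist');cv2.imwrite('pics/w2.png',c['img'])
E
```

```text
8.65 [ 449.92451404 -278.43397603  297.22155642] 37.346824871740615
```

View pics/w2.png

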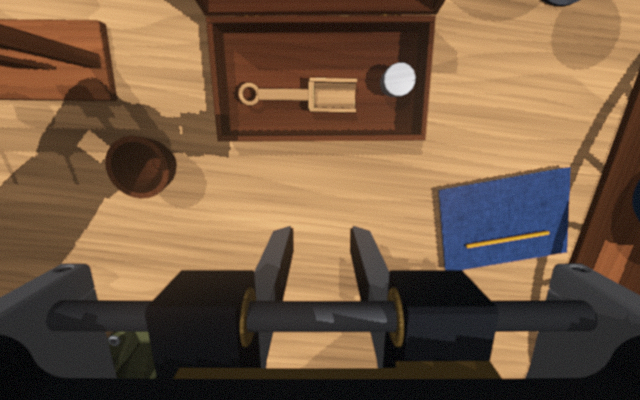

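The lid is open. The scoop's ring is at (249,93), its handle runs along row 95 to u=308, the bowl covers u=308–356 and the tin is at (400,79).

```bash
python3 - <<'E'
from h import *
for n,b in(('wrist',(225,375,70,120)),('top',(360,500,160,245))):
    P=cloud(load(n)); q=P[b[2]:b[3],b[0]:b[1]].reshape(-1,3)
    ex=np.array([np.cos(.119),np.sin(.119)]);ey=np.array([-ex[1],ex[0]]);C=np.array([582,-262.])
    u=(q[:,:2]-C)@ex;v=(q[:,:2]-C)@ey;z=q[:,2]
    k=(abs(u)<66)&(abs(v)<142)&(z>19)&(z<45)&(v>-75)
    print(n,k.sum(),'v range',np.percentile(v[k],[1,99]))
    for lo in range(-80,130,10):
        m=k&(v>=lo)&(v<lo+10)
        if m.sum()>3: print(lo,m.sum(),np.percentile(u[m],[3,50,97]).round(1),np.median(z[m]).round(1))
E
```

```text
wrist 1543 v range [-49.62606538 141.66360052]
-60 14 [-41.2  -1.1   3.4] 31.9
-50 78 [-41.5  -2.4   3.3] 33.5
-40 80 [-40.5  -0.5   4.7] 33.6
-30 72 [-40.5  -0.3   4.7] 34.1
-20 76 [-40.5  -0.4   4.8] 34.0
-10 78 [-40.4  -0.4   4.8] 33.6
0 82 [-40.4  -0.5   4.7] 33.7
10 194 [-39.  -18.2   3.3] 32.9
20 84 [-24.9 -17.4  -9.8] 32.7
30 83 [-24.8 -16.8  -9.8] 32.7
40 83 [-24.9 -16.8  -9.7] 32.8
50 80 [-24.8 -16.7  -9.7] 32.5
60 79 [-24.6 -18.   -9.7] 32.7
70 81 [-24.  -16.6  -9.7] 32.4
80 77 [-23.5 -16.6  -9.6] 32.4
90 91 [-28.9 -15.2  -2.6] 31.4
100 63 [-31.5 -26.   -1.3] 31.2
110 82 [-27.5 -14.9  -4. ] 31.1
top 435 v range [-48.05541618 119.27885733]
-50 20 [-39.4  -1.7   5.6] 33.3
-40 18 [-38.9 -34.4   4.2] 33.1
-30 18 [-39.2 -16.    5.6] 32.9
-20 18 [-37.7   0.1   5.4] 33.6
-10 24 [-39.1 -14.7   5.8] 32.8
0 17 [-37.8 -31.9   5.7] 33.2
10 71 [-38.4 -14.7   5.7] 31.8
20 27 [-28.6 -16.6  -8.5] 32.6
30 22 [-22.9 -17.2  -9.2] 32.3
40 24 [-22.2 -15.8  -8.1] 31.6
50 25 [-22.6 -15.2  -8.6] 32.5
60 22 [-21.2 -13.6  -7.9] 32.4
70 24 [-22.7 -15.8  -8.3] 31.4
80 23 [-21.3 -15.3  -7.5] 31.6
90 31 [-27.3 -15.   -3.1] 31.6
100 20 [-28.7  -5.2   0.4] 30.4
110 27 [-27.5 -16.5  -3.3] 30.8
```

```bash
python3 - <<'E'
from h import *
ex=np.array([np.cos(.119),np.sin(.119)]);ey=np.array([-ex[1],ex[0]])
g=np.array([582,-262.])-17*ex+42*ey; print(g,to_tool([*g,297],.119+np.pi/2))
E
```

```text
[ 560.13401429 -222.31525899] (array([113.3, -42.9,  -0.3]), np.float64(-1.572))
```

Emit:
arm_command:
  plan:
    - [-0.2, 0.038, -0.014, 0, 0]
    - [-0.2, 0.038, -0.014, 0, 0]
    - [-0.2, 0.037, -0.015, 0, 0]
    - [-0.2, 0, 0, 0, -0.175]
    - [-0.2, 0, 0, 0, -0.175]
    - [-0.2, 0, 0, 0, -0.175]
    - [-0.2, 0, 0, 0, -0.175]
    - [-0.2, 0, 0, 0, -0.175]
    - [-0.2, 0, 0, 0, -0.175]
    - [-0.2, 0, 0, 0, -0.175]
    - [-0.2, 0, 0, 0, -0.175]
    - [-0.2, 0, 0, 0, -0.172]
    - [-0.2, 0, 0, 0.04, 0]
    - [-0.2, 0, 0, 0.04, 0]
    - [-0.2, 0, 0, 0.04, 0]
    - [-0.2, 0, 0, 0.03, 0]
    - [-0.2, 0, 0, 0, 0]
    - [-0.2, 0, 0, 0, 0]

```text
clock: 11.0
eef_pos: [560.7, -221.8, 146.7]
eef_rot: [3.14, 0.001, 1.691]
wrist_force: [0.3, 0.4, 0.4]
finger_gap: 37.6
finger_force: 0.0
```

```bash
python3 - <<'E'
from h import *
print(to_tool([560.1,-222.3,14],.119+np.pi/2))
c=cam('wrist');cv2.imwrite('pics/w3.png',c['img'])
E
```

```text
(array([ -0.4,  -0.7, 132.7]), np.float64(0.002))
```

View pics/w3.png

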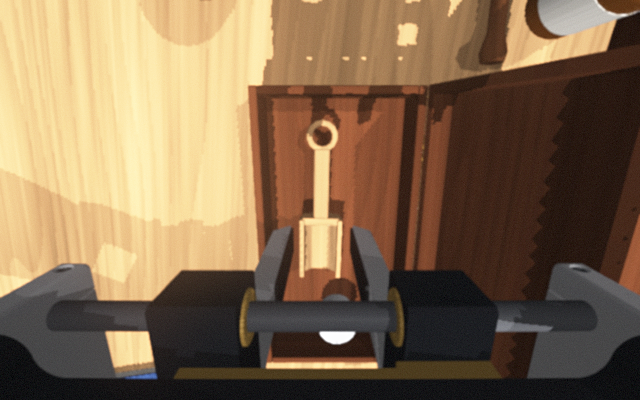

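The scoop lies along columns 321–322, on the fingers' centre line, with its ring at (322,135). I'll go down and grip.

Emit:
arm_command:
  plan:
    - [-0.2, 0, -0.001, 0.035, 0]
    - [-0.2, 0, 0, 0.035, 0]
    - [-0.2, 0, 0, 0.035, 0]
    - [-0.2, 0, 0, 0.018, 0]
    - [-0.2, 0, 0, 0.01, 0]
    - [-0.2, 0, 0, 0, 0]
    - [-1, 0, 0, 0, 0]
    - [-1, 0, 0, 0, 0]
    - [-1, 0, 0, 0, 0]
    - [-1, 0, 0, 0, 0]
    - [-1, 0, 0, -0.01, 0]
    - [-1, 0, 0, -0.02, 0]
    - [-1, 0, 0, -0.03, 0]
    - [-1, 0, 0, -0.05, 0]
    - [-1, 0, 0, -0.05, 0]
    - [-1, 0, 0, -0.05, 0]
    - [-1, 0, 0, -0.06, 0]
    - [-1, 0, 0, -0.06, 0]
    - [-1, 0, 0, -0.026, 0]
    - [-1, 0, 0, 0, 0]
  newtons: 20

```text
clock: 13.55
eef_pos: [558.5, -222.0, 371.3]
eef_rot: [3.138, 0.002, 1.691]
wrist_force: [-0.4, -0.3, 0.2]
finger_gap: 15.5
finger_force: 20.0
```

```bash
python3 - <<'E'
from h import *
c=cam('wrist');cv2.imwrite('pics/w4.png',c['img']);s=manip.read_state();print(s['joints'],s['finger_gap'])
P=cloud(c);M=R.from_euler('xyz',s['eef_rot']).as_matrix()
L=(P-s['eef_pos'])@M; k=(L[...,0]>-120)&(L[...,0]<120)&(abs(L[...,1])<30)&(L[...,2]>-35)&(L[...,2]<5)
for lo in range(-100,100,6):
    m=k&(L[...,0]>=lo)&(L[...,0]<lo+6)
    if m.sum()>3: print(lo,m.sum(),np.percentile(L[m][:,1],[3,50,97]).round(1),np.median(L[m][:,2]).round(1))
# predicted pixel bbox
vv,uu=np.where(k);print(uu.min(),uu.max(),vv.min(),vv.max())
E
```

```text
[-4.39233033e-01  3.62871987e-01  1.06833999e+00 -2.57439794e-05
  1.70938580e+00 -5.59233798e-01] 15.827139793845449
-94 287 [-16.6   0.1  17.6] -2.9
-88 339 [-17.    0.9  17.5] -2.7
-82 325 [-15.7   0.1  16.7] -2.7
-76 189 [-15.1  -0.6  16.6] -3.3
-70 8 [-15.5   0.5  16.4] -7.7
-52 35 [-8.4  1.6 10.8] -2.0
-46 29 [-10.4  -0.6  10.9] -2.9
-34 168 [-8.7  0.8 10.1] -22.1
-28 294 [-8.7  0.1  9.6] -22.0
-22 226 [-7.3  0.7  8.2] -22.1
-16 220 [-7.3  0.1  7.8] -22.1
-10 249 [-7.3  0.7  8.1] -22.1
-4 258 [-7.4  0.1  8.2] -22.0
2 293 [-8.2  0.7  9.1] -22.0
8 984 [-18.3   0.4  19.2] -22.0
14 260 [-7.5  0.1  7.7] -21.9
20 259 [-7.4  0.1  7.7] -22.0
26 281 [-7.4  0.7  8.2] -22.0
32 282 [-7.2  0.1  8.1] -22.0
38 288 [-7.2  0.1  8.1] -21.9
44 315 [-7.2  0.1  8. ] -21.7
50 382 [-12.1   0.1  12.4] -20.7
56 252 [-14.8   8.3  15.1] -20.6
62 254 [-14.7   0.1  15. ] -20.6
68 372 [-12.4   0.1  12.7] -20.7
74 188 [-8.   0.1  7.9] -20.6
286 357 118 367
```

View pics/w4.png

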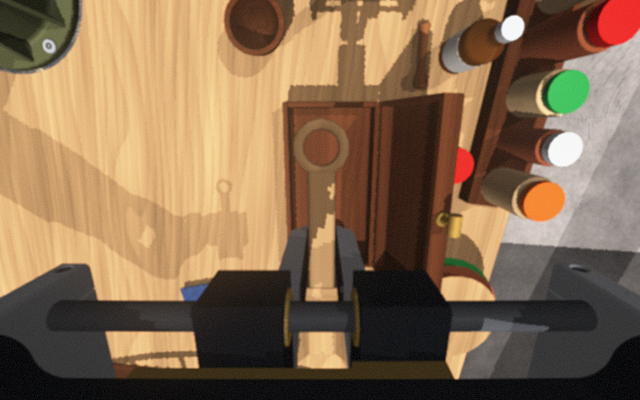

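The grip is good: the handle is centred at columns 320–322 and the ring at (322,147). Next I'll work out the peg axis and the transfer.

```bash
python3 - <<'E'
from h import *
print(to_tool([400,322,372],.102))
c=load('wrist');P=cloud(c);s=manip.read_state()
M=R.from_euler('xyz',s['eef_rot']).as_matrix();L=(P-s['eef_pos'])@M
k=(L[...,0]>47)&(L[...,0]<85)&(abs(L[...,1])<20)&(abs(L[...,2]+20.7)<5)
print('ring rect',cv2.minAreaRect(L[k][:,:2].astype(np.float32)))
q=L[k];q=q[q[:,0]>55];r=np.hypot(q[:,0]-63,q[:,1]);print('ring x,y ext',np.percentile(q[:,0],99.5),np.percentile(q[:,1],[.5,99.5]),np.median(q[:,2]))
a=np.radians(5.8);ex=np.array([np.cos(a),np.sin(a)]);ey=np.array([-ex[1],ex[0]]);C=np.array([560.3,227])
for n in('top','scene'):
    X=cloud(load(n)).reshape(-1,3);u=(X[:,:2]-C)@ex;v=(X[:,:2]-C)@ey;z=X[:,2]
    k=(abs(v)<130)&(z>252)&(z<262)&(abs(u)<30)
    print(n,'bar u',np.percentile(u[k&(abs(v)<30)],[2,50,98]),np.percentile(u[k&(abs(v-70)<20)],[2,50,98]),np.percentile(u[k&(abs(v+70)<20)],[2,50,98]))
    for v0 in(0,105):
        m=(abs(v-v0)<12)&(u<-18)&(u>-65)&(z>235+0)&(z<300)&(z>262)
        print(v0,m.sum(),'v',np.median(v[m]),'u+z',np.median(u[m]+z[m]),'umin',np.percentile(u[m],2),'zmax',np.percentile(z[m],98))
E
```

```text
(array([558.9, -92.1,  -3.1]), np.float64(1.589))
ring rect ((62.38180160522461, 0.10177135467529297), (31.29806900024414, 30.73908042907715), 89.75679016113281)
ring x,y ext 77.21964546255865 [-15.36964178  15.64468773] -20.62963390695492
top bar u [-25.38261575  -2.26571521  10.86733161] [-12.1725749   -1.05441512  10.6827193 ] [-12.23267072  -0.70982533  10.83046144]
0 48 v 3.8242882135844196 u+z 230.89412980489828 umin -52.80244459809543 zmax 282.6643199717994
105 59 v 107.43144680842576 u+z 230.32862930011635 umin -55.38217536259674 zmax 281.90934399479954
scene bar u [-27.94085917   0.37444032  12.51066537] [-10.67413581   2.10867401  12.63595426] [-10.4534276    2.35042266  12.55670816]
0 46 v 2.2365932745999864 u+z 231.55180976268252 umin -52.58111990365288 zmax 282.67907733052283
105 43 v 107.1993332693401 u+z 230.76119322434513 umin -52.7775500315022 zmax 283.036340249737
```

Emit:
arm_command:
  plan:
    - [-1, 0.02, -0.004, 0, 0]
    - [-1, 0.04, -0.007, 0, 0]
    - [-1, 0.05, -0.008, 0, 0]
    - [-1, 0.05, -0.008, 0, 0]
    - [-1, 0.05, -0.008, 0, 0]
    - [-1, 0.05, -0.008, 0, 0]
    - [-1, 0.05, -0.008, 0, 0]
    - [-1, 0.05, -0.008, 0, 0]
    - [-1, 0.05, -0.008, 0, 0]
    - [-1, 0.05, -0.008, 0, 0]
    - [-1, 0.05, -0.008, 0, 0]
    - [-1, 0.03, -0.006, 0, 0]
    - [-1, 0.02, -0.003, 0, 0]
    - [-1, 0, 0, 0, 0]

```text
clock: 15.35
eef_pos: [399.5, 323.5, 366.8]
eef_rot: [-3.139, 0.001, 1.693]
wrist_force: [-0.0, 0.1, -0.1]
finger_gap: 15.7
finger_force: 20.0
```

Emit:
arm_command:
  plan:
    - [-1, 0, 0, 0, 0.1]
    - [-1, 0, 0, 0, 0.16]
    - [-1, 0, 0, 0, 0.16]
    - [-1, 0, 0, 0, 0.16]
    - [-1, 0, 0, 0, 0.16]
    - [-1, 0, 0, 0, 0.16]
    - [-1, 0, 0, 0, 0.16]
    - [-1, 0, 0, 0, 0.16]
    - [-1, 0, 0, 0, 0.16]
    - [-1, 0, 0, 0, 0.14]
    - [-1, 0, 0, 0, 0.07]
    - [-1, 0, 0, 0, 0]
    - [-1, 0, 0, 0, 0]

```text
clock: 16.98
eef_pos: [400.3, 322.4, 368.1]
eef_rot: [3.141, 0.0, 0.102]
wrist_force: [0.2, 0.5, -0.0]
finger_gap: 16.0
finger_force: 20.0
```

```bash
python3 - <<'E'
from h import *
c=cam('wrist');cv2.imwrite('pics/w5.png',c['img']);s=manip.read_state();print(s['clock'],s['eef_pos'],s['eef_rot'],s['joints'][5],c['eye'])
X=cloud(c).reshape(-1,3)
a=np.radians(5.8);ex=np.array([np.cos(a),np.sin(a)]);ey=np.array([-ex[1],ex[0]]);C=np.array([560.3,227])
u=(X[:,:2]-C)@ex;v=(X[:,:2]-C)@ey;z=X[:,2]
for v0 in(0,105):
    m=(abs(v-v0)<14)&(u<-16)&(u>-65)&(z<300)&(z>240)
    for z0 in range(244,290,6):
        mm=m&(abs(z-z0)<3)
        if mm.sum()>3: print(v0,z0,mm.sum(),'v',np.percentile(v[mm],[5,50,95]).round(1),'u+z',np.median(u[mm]+z[mm]).round(1),'u',np.percentile(u[mm],[2,98]).round(1))
for v0 in(60,130,-20):
    k=(abs(v-v0)<15)&(z>252)&(z<264)&(abs(u)<30)
    if k.sum()>5: print('bar',v0,np.percentile(u[k],[2,50,98]),np.median(z[k]))
E
```

```text
17.025 [400.27492466 322.57447748 368.23406142] [3.14139200e+00 2.80856064e-04 1.01811625e-01] 2.076063591848648 [475.92534454 330.76309155 546.88216176]
0 244 9 v [-10.6  -7.7   8.4] u+z 225.1 u [-19.3 -18. ]
0 250 69 v [-7.7  6.2 12.9] u+z 230.7 u [-25.3 -16.5]
0 256 132 v [-1.8  6.2 12. ] u+z 235.2 u [-31.3 -16.1]
0 262 59 v [2.1 6.5 8.6] u+z 231.1 u [-38.6 -26.9]
0 268 64 v [2.2 6.6 8.7] u+z 231.1 u [-43.6 -32.8]
0 274 68 v [2.6 6.4 8.5] u+z 231.2 u [-49.2 -38.7]
0 280 95 v [2.2 5.6 8.6] u+z 230.4 u [-56.3 -45.3]
0 286 15 v [3.5 5.5 7.2] u+z 230.7 u [-54.6 -50.9]
105 244 4 v [106.1 112.6 112.7] u+z 227.8 u [-18.7 -16.6]
105 250 48 v [105.  108.8 112.6] u+z 231.0 u [-23.4 -16.4]
105 256 49 v [105.2 108.9 112.6] u+z 230.9 u [-29.5 -21.8]
105 262 55 v [105.3 108.9 112.6] u+z 231.1 u [-34.6 -27.1]
105 268 59 v [105.4 109.  112.6] u+z 231.1 u [-41.3 -33.1]
105 274 54 v [105.5 109.5 112.6] u+z 230.9 u [-47.  -39.8]
105 280 92 v [105.6 109.1 112.6] u+z 230.5 u [-56.5 -45.3]
105 286 14 v [106.5 108.7 110.8] u+z 230.6 u [-54.3 -50.9]
bar 60 [-12.96345994  -1.65136996   9.91677973] 257.31973790716836
bar 130 [-12.88000891  -1.74078211   9.82100751] 257.3586862089739
bar -20 [-12.83421832  -2.04154123   9.50665985] 257.5658428558959
```

View pics/w5.png

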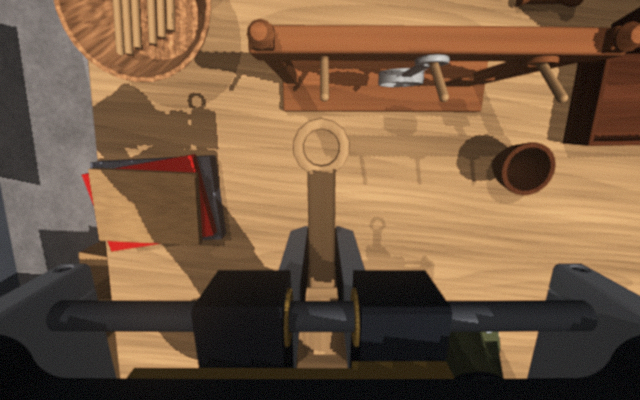

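The peg runs down column 325, between rows 57 and 98. The ring is at (321,147). In the rack frame the peg axis is at v = 109 and u+z = 226, which fits the bar (nominal 226.4). I'll move the ring just above the tip.

```bash
cat >> h.py <<'E'
a_=np.radians(5.8);EX=np.array([np.cos(a_),np.sin(a_)]);EY=np.array([-EX[1],EX[0]]);C_=np.array([560.3,227])
def tcp_for(zeye,ax=226.2,v=109.1): 
    return [*(C_+(ax-zeye-62)*EX+v*EY), zeye-17.7]
E
python3 - <<'E'
from h import *
print(tcp_for(302),to_tool(tcp_for(302),a_))
E
```

```text
[np.float64(412.18019630073354), np.float64(321.6159275814108), 284.3] (array([11.7,  2.2, 83.9]), np.float64(0.001))
```

Emit:
arm_command:
  plan:
    - [-1, 0.004, 0.001, 0.015, 0]
    - [-1, 0.004, 0.001, 0.025, 0]
    - [-1, 0.004, 0, 0.025, 0]
    - [-1, 0, 0, 0.015, 0]
    - [-1, 0, 0, 0.004, 0]
    - [-1, 0, 0, 0, 0]
    - [-1, 0, 0, 0, 0]

```text
clock: 17.9
eef_pos: [412.5, 322.3, 285.2]
eef_rot: [-3.141, -0.001, 0.101]
wrist_force: [0.4, 0.4, -0.4]
finger_gap: 15.8
finger_force: 20.0
```

```bash
python3 - <<'E'
from h import *
c=cam('wrist');s=manip.read_state();print(s['eef_pos'],to_tool(tcp_for(302),a_))
cv2.imwrite('pics/w6.png',cv2.resize(c['img'][60:240,220:430],(700,600),interpolation=3))
X=cloud(c).reshape(-1,3)
u=(X[:,:2]-C_)@EX;v=(X[:,:2]-C_)@EY;z=X[:,2]
m=(abs(v-105)<24)&(u<-20)&(u>-95)
r=m&(z>298)&(z<315)&(u>-82); print('ring',r.sum(),np.percentile(u[r],[.5,99.5]),np.percentile(v[r],[.5,99.5]),np.median(z[r]))
for z0 in range(262,292,5):
    mm=m&(abs(z-z0)<2.5)
    if mm.sum()>3: print(z0,mm.sum(),np.percentile(v[mm],[5,50,95]).round(1),np.median(u[mm]+z[mm]).round(1))
E
```

```text
[412.48502961 322.28927676 285.16909924] (array([-0.4,  0.6,  0.9]), np.float64(-0.0))
ring 1095 [-81.83487656 -60.31000213] [ 94.78743008 125.71237056] 303.76170868728934
262 88 [105.1 109.  112.9] 231.2
267 88 [105.2 109.  112.6] 231.1
272 101 [105.3 109.  112.8] 231.6
277 102 [105.4 109.  112.7] 231.1
282 162 [106.  109.1 112.1] 229.8
```

View pics/w6.png

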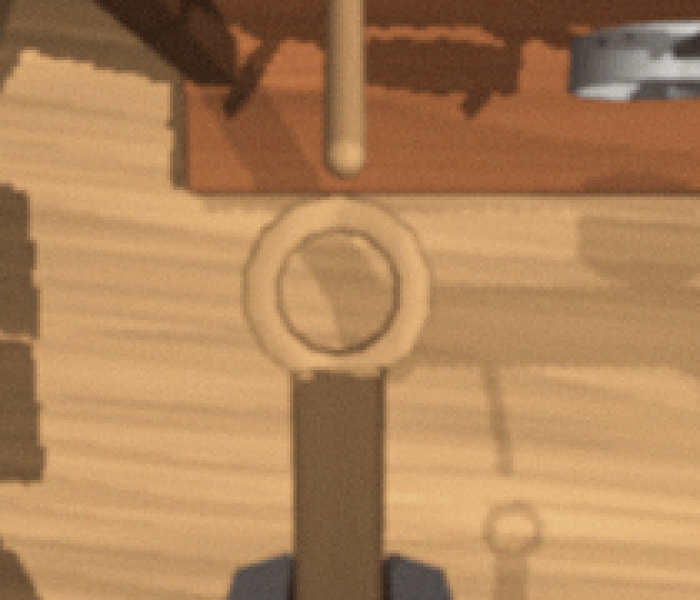

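The ring is about 1.1 mm off sideways, and the depth data put its centre 15.5 mm above the TCP, which agrees with the grasp height. I'll correct for both and slide it onto the peg in stages.

Emit:
arm_command:
  plan:
    - [-1, 0.0012, 0.0011, 0, 0]
    - [-1, 0.004, 0, 0.004, 0]
    - [-1, 0.004, 0, 0.004, 0]
    - [-1, 0.004, 0, 0.004, 0]
    - [-1, 0.003, 0, 0.003, 0]
    - [-1, 0.003, 0, 0.003, 0]
    - [-1, 0.002, 0, 0.002, 0]
    - [-1, 0, 0, 0, 0]
    - [-1, 0, 0, 0, 0]

```text
clock: 19.08
eef_pos: [433.5, 323.2, 264.6]
eef_rot: [-3.141, -0.0, 0.101]
wrist_force: [-0.7, -0.1, -1.6]
finger_gap: 15.8
finger_force: 20.0
```

```bash
python3 - <<'E'
from h import *
c=cam('wrist');s=manip.read_state();print(s['eef_pos'],s['wrist_force'],s['moment'])
cv2.imwrite('pics/w7.png',cv2.resize(c['img'][60:240,220:430],(700,600),interpolation=3))
p=s['eef_pos'];d=p[:2]-C_;print('eye u,v,z',d@EX+62,d@EY,p[2]+15.5,'sum',d@EX+62+p[2]+15.5)
E
```

```text
[433.51324516 323.22123641 264.60230065] [ 0.24599579 -0.26492134 -0.33480516] [ 0.0175765   0.00709867 -0.04138513]
eye u,v,z -54.41393466055641 108.5412518627774 280.10230065380443 sum 225.68836599324803
```

View pics/w7.png

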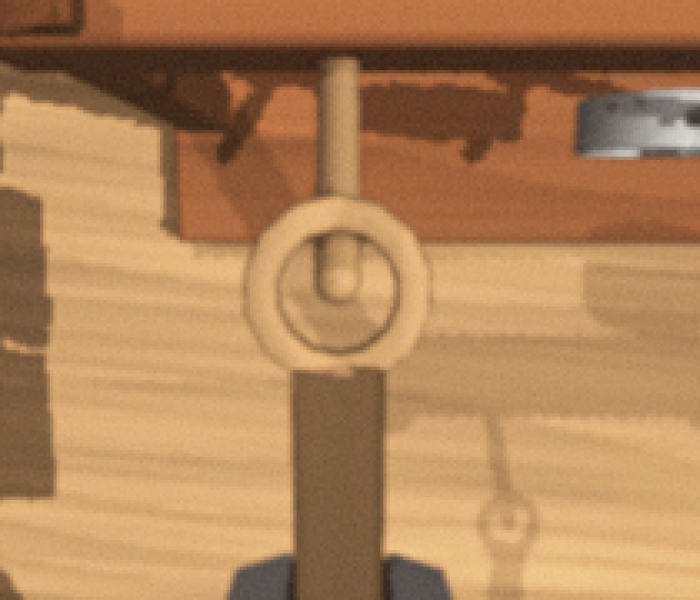

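The peg tip at (338,283) sits in the middle of the hole (340,292), with no contact force. I'll continue along the peg.

Emit:
arm_command:
  plan:
    - [-1, 0.003, 0, 0.003, 0]
    - [-1, 0.003, 0, 0.003, 0]
    - [-1, 0.003, 0, 0.003, 0]
    - [-1, 0.003, 0, 0.003, 0]
    - [-1, 0.003, 0, 0.003, 0]
    - [-1, 0, 0, 0, 0]
    - [-1, 0, 0, 0, 0]

```text
clock: 20.0
eef_pos: [448.5, 324.7, 249.5]
eef_rot: [-3.142, -0.0, 0.101]
wrist_force: [-0.1, 0.3, -0.6]
finger_gap: 15.9
finger_force: 20.0
```

Emit:
arm_command:
  plan:
    - [0.45, 0, 0, 0, 0]
    - [0.45, 0, 0, 0, 0]
    - [0.45, 0, 0, 0, 0]
    - [0.45, 0, 0, 0, 0]
    - [0.45, 0, 0, 0, 0]
    - [0.45, 0, 0, 0, 0]
    - [0.45, 0, 0, 0, 0]
    - [0.45, 0, 0, 0, 0]
    - [0.45, 0, 0, 0, 0]
    - [0.45, 0, 0, 0, 0]
    - [0.45, 0, 0, 0, 0]
    - [0.45, 0, 0, 0, 0]
    - [0.45, 0, 0, 0, 0]
    - [0.45, 0, 0, 0, 0]
    - [0.45, 0, 0, 0, 0]
    - [0.45, 0, 0, 0, 0]

```text
clock: 22.0
eef_pos: [448.5, 324.7, 249.4]
eef_rot: [3.142, 0.0, 0.101]
wrist_force: [0.3, -0.7, 0.2]
finger_gap: 68.0
finger_force: 0.0
```

Emit:
arm_command:
  plan:
    - [0.45, 0, 0, -0.02, 0]
    - [0.45, 0, 0, -0.03, 0]
    - [0.45, -0.02, 0, -0.04, 0]
    - [0.45, -0.04, 0, -0.04, 0]
    - [0.45, -0.04, 0, -0.04, 0]
    - [0.45, -0.04, 0, 0, 0]
    - [0.45, 0, 0, 0, 0]
    - [0.45, 0, 0, 0, 0]
    - [0.45, 0, 0, 0, 0]
    - [0.45, 0, 0, 0, 0]
    - [0.45, 0, 0, 0, 0]
    - [0.45, 0, 0, 0, 0]

```text
clock: 23.5
eef_pos: [309.3, 310.6, 419.4]
eef_rot: [3.142, 0.0, 0.101]
wrist_force: [-0.6, 0.6, 0.1]
finger_gap: 68.7
finger_force: 0.0
```

```bash
python3 - <<'E'
from h import *
w=cam('wrist')['img'];s=cam('scene')['img']
cv2.imwrite('pics/end.png',np.vstack([cv2.resize(w[0:220,60:620],(763,300)),cv2.resize(s[110:310,150:500],(763,300),interpolation=3)]))
E
```

```text
(no output)
```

View pics/end.png

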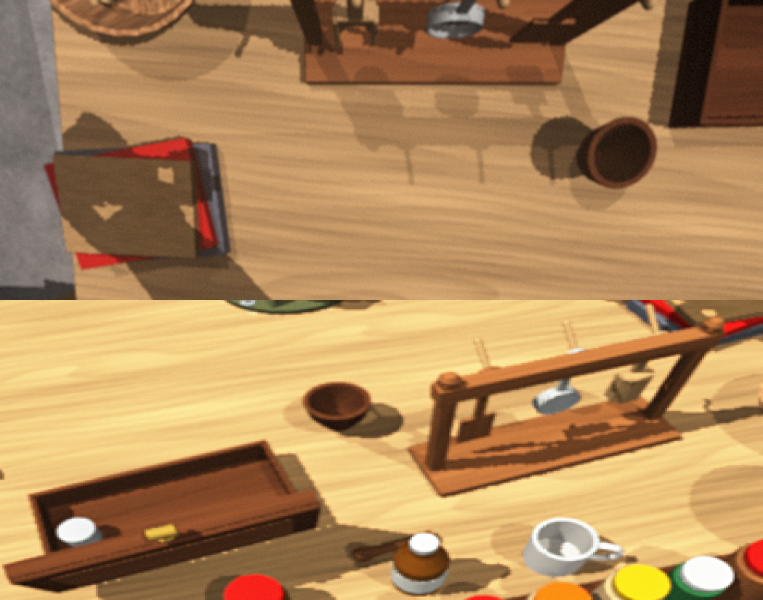

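The scoop hangs bowl-down on the third peg at (632,385). The paddle (475,420), sieve (557,398) and tin (78,532) are in place, and the lid is back. I'll let it settle, check that it is still, and hand in.

Emit:
arm_command:
  plan:
    - [0.45, 0, 0, 0, 0]
    - [0.45, 0, 0, 0, 0]
    - [0.45, 0, 0, 0, 0]
    - [0.45, 0, 0, 0, 0]
    - [0.45, 0, 0, 0, 0]
    - [0.45, 0, 0, 0, 0]
    - [0.45, 0, 0, 0, 0]
    - [0.45, 0, 0, 0, 0]
    - [0.45, 0, 0, 0, 0]
    - [0.45, 0, 0, 0, 0]
    - [0.45, 0, 0, 0, 0]
    - [0.45, 0, 0, 0, 0]
    - [0.45, 0, 0, 0, 0]
    - [0.45, 0, 0, 0, 0]
    - [0.45, 0, 0, 0, 0]
    - [0.45, 0, 0, 0, 0]
    - [0.45, 0, 0, 0, 0]
    - [0.45, 0, 0, 0, 0]
    - [0.45, 0, 0, 0, 0]
    - [0.45, 0, 0, 0, 0]

```text
clock: 26.1
eef_pos: [309.2, 310.6, 419.4]
eef_rot: [-3.142, 0.0, 0.101]
wrist_force: [0.6, -0.1, -0.0]
finger_gap: 67.9
finger_force: 0.0
```

```bash
python3 - <<'E'
from h import *
I=[eyes.camera('scene')['img'][130:200,400:480].astype(int) for _ in range(6)]
d=[float(abs(i-I[0]).mean()) for i in I[1:]];print(d,manip.read_state()['clock'])
if max(d)<1.5*d[0]+.5: print(ticket.sign_off())
E
```

```text
[1.4861309523809523, 1.489345238095238, 1.471845238095238, 1.4351785714285714, 1.4767857142857144] 26.4
the job is handed in; nothing more can be done
None
```

The chest lid is back on its stop and the scoop hangs still, bowl down, on the empty peg; nothing else was moved, and I handed the job in at 26.4 s (the hand-in returned no verdict).

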